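# Fit the grinding plate and hold the grinder lid at its run mark

### The job

Get the spice grinder running: lower the round grinding plate over the two brass pins in the grinder's well until it lies flush on the well floor, let go of it, then drop the blue lid's two lugs straight down through the notches in the rim until it is fully down. Twist the lid clockwise (seen from above) against its spring until its orange stripes point at the green run marks, which is half of the full turn and short of the lock at the red marks, and finish still gripping the lid there, because it springs back if let go. Never turn it on into the lock, and leave the other kitchen things where they stand.

Things in the scene. Friction and masses are not known exactly. Their poses are not given: they have to be found in the camera images.
- grinder: Fixed, low round spice grinder base: 152 mm across at the foot, white rim 140 mm across, rim top 60 mm above its origin. Origin: centre of its underside; z up. Open well 88 mm across. The 8 mm thick rim has two notches, at its +x and -x ends, about 20 mm wide and reaching out to 58 mm from the axis, where the lid's lugs go down (black marks); underneath, a 116 mm channel lets them turn.
- well_floor (a point): Centre of the grinder's flat well floor, on the turning axis, 36 mm above the grinder's origin; axes as the grinder's. Two brass pins, 8 mm in diameter and 13 mm tall with coned tips, stand on it at x = +17 mm and x = -17 mm (y = 0). Floor of well and channel are level. (The beige counter at the left is 6 mm lower than the black cooktop.)
- run_mark (a point): One of the two green run marks on top of the rim, 64 mm from the axis, 0.70 rad clockwise (from above) of the notch at +x; the other is opposite. Red lock marks lie 1.35 rad clockwise of the notches. The point's axes are the grinder's.
- collar_pockets (a point): Point on the turning axis at well floor height that turns with the orange collar in the channel under the rim. Its x axis (both ways) points at the collar's two pockets: at rest they lie right under the notches, and then carry the lid's lugs round with about 0.04 rad of play.
- collar (a joint): Turn of the collar in rad, clockwise from above: 0 at rest (pockets under the notches), 0.70 when the lid's stripes are at the green run marks, about 1.35 at the red marks where the lock has clicked, stop at 1.45. A spring drives it back to 0 (0.04 N m at rest, 0.13 N m at 0.70). From about 0.95 the lug also pushes on the lock's spring catch.
- plate: Loose round steel grinding plate, 65 mm across, 8 mm thick, 0.12 kg, lying flat. Origin: centre of its underside; z up. Two through holes, 10.6 mm in diameter, at x = +17 and -17 mm. Yellow grip bar on its middle: 18 mm long in x, 12 mm thick in y, from 8 up to 52 mm above the origin; pinch it across y near its top. Fits either way round (half turn). Flush: origin at well floor.
- lid: Loose blue lid, 0.22 kg: skirt 83 mm across, 76 mm inside, hollow to 58 mm up. Origin: centre of its underside; z up. Two orange lugs at its foot along +x and -x reach 54 mm from the axis, 16 mm wide, 8 mm tall. White grip bar on top along x: 64 mm long, 18 mm thick in y, 66 to 101 mm up; pinch it across y. Orange stripes mark x. Fits either way round. Fully down: origin at well floor.
- spice_jar: Bystander: small jar with a yellow lid, 42 mm across, 96 mm tall, at the back; origin at the centre of its underside.
- salt_shaker: Bystander: white salt shaker, 44 mm across, 90 mm tall, front right; origin at the centre of its underside.

How it is judged (in metres and radians):
On the way, in this order (a step that is already met when the one before it is completed fails the run):
1. the plate lies flush on the well floor, over both pins, and is let go (z of plate in the frame of grinder between 0.033 and 0.0385 m and horizontal distance between plate and grinder below 0.004 m and angle between plate's own z axis and vertical below 0.06 rad and angle between the x axis of plate and the x axis of grinder, either way round below 0.25 rad and contact force between the fingers and plate below 0.2 N), for 0.2 s.
2. the lid is fully down, its lugs in the pockets, before it is twisted (z of lid in the frame of grinder between 0.033 and 0.0395 m and horizontal distance between lid and grinder below 0.005 m and angle between lid's own z axis and vertical below 0.08 rad and angle between the x axis of lid and the x axis of collar_pockets, either way round below 0.2 rad and value of joint collar below 0.25 rad), for 0.1 s.
At the end, for the whole second after the job is handed in: The plate is flush (within 2.5 mm of the well floor, level, centred to 4 mm) under the lid; the lid is fully down (within 3.5 mm) with its lugs in the collar's pockets, the collar stands at 0.70 rad +/- 0.15 and is still, and the fingers still hold the lid (over 1 N) when the program finishes (z of plate in the frame of grinder between 0.033 and 0.0385 m and horizontal distance between plate and grinder below 0.004 m and angle between plate's own z axis and vertical below 0.06 rad and angle between the x axis of plate and the x axis of grinder, either way round below 0.25 rad and z of lid in the frame of grinder between 0.033 and 0.0395 m and horizontal distance between lid and grinder below 0.005 m and angle between lid's own z axis and vertical below 0.08 rad and angle between the x axis of lid and the x axis of collar_pockets, either way round below 0.2 rad and value of joint collar between 0.55 and 0.85 rad and velocity of joint collar between -0.1 and 0.1 rad/s and contact force between the fingers and lid above 1 N); the arm keeps its last pose, push and grip.
It fails at once if the lid is turned on into the lock (collar past 1.15 rad) (value of joint collar above 1.15 rad).
It fails at once if another kitchen thing is shifted by more than 4 cm or knocked over (distance of any of spice_jar, salt_shaker from where it was at the start of the episode above 0.04 m or angle between any of spice_jar, salt_shaker's own z axis and vertical above 0.4 rad).
It also fails if it takes over 72 s, if anything falls off the work surface, if the arm or the gripper's body presses on something with over 40 N, if the wrist force passes 120 N, or if a joint passes its speed limit or range.

### The arm

A 6-joint arm with a two-finger parallel gripper is mounted at the origin on a cart in front of the work surface, level with it; the furniture and walls round the work are solid. World frame = base frame: x ahead of the robot, y to its left, z up, the work surface at z = 0. Lengths are in mm, angles in degrees, forces in N, time in s.
With the tool pointing down it reaches from about 250 to 775 mm from the base axis. Payload 4 kg.
Tool frame: the origin (TCP) lies midway between the tips of the shut fingers; the grasp point (between the pads) lies 19 mm behind it; x points along the fingers, z is the direction in which the jaws open and shut, and the axes are right-handed (so a half turn about x gives the same grasp; the last joint's range is limited). The gripper opens to 85 mm and grips with 20 to 120 N. Pads are 22 mm wide; open, the fingers measure 114 mm over their backs; the gripper's body (76 mm by 85 mm) begins 54 mm behind the grasp point. The pads swing forward as they close: fully open they stand 13 mm farther back than shut.
Start: joints at [70.525, 4.996, 78.535, -0, 96.463, -5.907], TCP at [129.034, 534.666, 231.341] pointing down, gripper open.
Joint ranges: [-177.83, 177.83], [-43.37, 116.18], [15.69, 146.23], [-61.86, 241.86], [9.47, 152.12], [-147.06, 147.06]. Speed limits (degrees/s): [159.86, 159.86, 180, 180, 180, 180].

### API

Orientations are given as [roll, pitch, yaw] about the fixed x, y, z axes, in that order (R = Rz(yaw) Ry(pitch) Rx(roll)).
In Python, from bench import ctrl gives the robot as it stands.
- The arm moves only by the shell command python3 -m handwheel 'ROWS' [FORCE]. ROWS is text: rows parted by semicolons, each of 7 numbers parted by spaces: the shift along the world's x, y, z in m, then the turn, a rotation vector about the world's x, y, z in rad, then the gripper command: -1 is shut, 1 is fully open, values between are in proportion. In form: dx dy dz ax ay az fingers; .... A call has 1 to 12 rows; each row shifts and turns the commanded pose from where the row before left it; what a row does not reach is not made up. A row lasts 1/8 s, in which the tool goes at most 62.5 mm and 10.7 degrees, less where a joint would pass 70% of its speed; a pose out of reach is approached as far as the arm can. A call is refused whole if a number of a shift passes 0.0625 or a number of a turn 0.188, either way. A call with a gripper value outside its range is refused whole. The fingers move at their own pace and stop on an object; FORCE is the grip in N (left out, the last holds). Time passes only in rows, so rows that do not move let the fingers close. It gives the time, the measured TCP pose, the force and the opening at its end, in the units of the state.
- ctrl.get_state(): the state, without advancing time (a new reading comes with each control period).
- ctrl.camera(name): name is "scene" or "top"; returns (picture, depth): 384x512x3 uint8, red, green, blue; 384x512 float32, mm along the optical axis (not along the pixel's ray), 0 where there is no reading.
- ctrl.get_calibration(name): a dict with "fx", "fy", "cx", "cy" (pixels), "k1" (the pictures are not rectified: a ray, as slopes to the right and down, at radius r is drawn at 1 + k1 r^2 times it, then the intrinsics apply), "rvec" (rotation vector, rad) and "tvec" (3), from world to camera coordinates, as OpenCV has them. Camera axes: x right, y down, z forward; pixel columns grow to the right and rows downward; lengths in mm; the calibration is good to about 2 mm. A picture is of the moment at which its call begins. get_calibration takes no time and is no camera call.
- ctrl.close_job(): hands the job in, once; it reports no verdict.
The state is a dict: "time_s": time; "joints": joint angles; "qd": joint speeds; "joint_efforts": joint torques, N m; "position": TCP position; "ee_rot": TCP orientation; "force": force on the tool from outside, world axes, zero at the start; "ft_torque": the same for the moment, N m; "opening": opening from 0.0 (shut) to 1.0 (fully open).
Only numpy, scipy, OpenCV 4.12 (cv2) and the standard library are available. Lean on these libraries where they do the work, as an engineer would, in place of code of your own. Each camera call takes 0.05 s, during which the arm holds its last target. There are 200 camera calls.

## Working session

There is one attempt and no reset: what is moved stays moved. The work goes in short steps, Python scripts to look and compute and a shell command to move; the robot and the scene stay as the last step left them, time stands still between calls to the robot, and variables do not carry over. Pictures are saved under pics/ and viewed, about 8 in all and at most 12, crops included, and the job is handed in when it is done.

```bash
mkdir -p pics; ls; cat > h.py <<'E'
import numpy as np, cv2
from bench import ctrl
def cal(n):
    c=ctrl.get_calibration(n); K=np.array([[c['fx'],0,c['cx']],[0,c['fy'],c['cy']],[0,0,1.]])
    R=cv2.Rodrigues(np.array(c['rvec'],float))[0]; t=np.array(c['tvec'],float).ravel()
    return K,np.array([c['k1'],0,0,0.]),R,t
def rays(n,px):
    K,d,R,t=cal(n); u=cv2.undistortPoints(np.array(px,float).reshape(-1,1,2),K,d)[:,0]
    return -R.T@t,(np.c_[u,np.ones(len(u))])@R
def plane(n,px,z):
    o,r=rays(n,px); return o+r*((z-o[2])/r[:,2])[:,None]
def proj(n,P):
    K,d,R,t=cal(n); return cv2.projectPoints(np.array(P,float).reshape(-1,1,3),cv2.Rodrigues(R)[0],t,K,d)[0][:,0]
def cloud(n,dep):
    v,u=np.mgrid[:384,:512]; o,r=rays(n,np.c_[u.ravel(),v.ravel()])
    return (o+r*dep.reshape(-1,1)).reshape(384,512,3)
def shot(n,name=None):
    p,d=ctrl.camera(n)
    if name: cv2.imwrite('pics/'+name,p[...,::-1])
    return p,d
E
python3 - <<'E'
from h import *
for n in('scene','top'):
    p,d=shot(n,n+'0.png'); np.savez('/tmp/'+n,p=p,d=d); print(n,cal(n))
a=[cv2.imread(f'pics/{n}0.png') for n in('scene','top')]
print(ctrl.get_state())
E
```

```text
pics
scene (array([[415.63679518,   0.        , 256.34033969],
       [  0.        , 415.63679518, 198.9532264 ],
       [  0.        ,   0.        ,   1.        ]]), array([-0.02688618,  0.        ,  0.        ,  0.        ]), array([[ 0.62562481, -0.78012308, -0.0012605 ],
       [-0.61349141, -0.49099408, -0.61850877],
       [ 0.48189406,  0.38772773, -0.78577689]]), array([-352.62722016,  415.12802903, 1122.9644483 ]))
top (array([[444.33509463,   0.        , 257.34077769],
       [  0.        , 444.33509463, 193.66711347],
       [  0.        ,   0.        ,   1.        ]]), array([0.01489698, 0.        , 0.        , 0.        ]), array([[ 0.00592625, -0.99988987, -0.01360625],
       [-0.98171101, -0.00322828, -0.19034985],
       [ 0.19028497,  0.01448547, -0.98162203]]), array([  31.97069231,  569.8963881 , 1297.10708394]))
{'time_s': 0.1, 'joints': array([ 7.05260763e+01,  5.03703020e+00,  7.86164161e+01,  2.91877654e-04,
        9.64631691e+01, -5.90681664e+00]), 'qd': array([ 0.01106729,  0.05196886, -0.18901104, -0.04630715, -0.03618683,
        0.00454109]), 'joint_efforts': array([ 1.73896824e-03, -3.53013003e+01, -3.14219320e+01, -1.98117918e-04,
        7.87234545e-03, -1.77458509e-05]), 'position': array([128.87048118, 534.22833144, 230.23268397]), 'ee_rot': array([ 173.95065635,   89.88338423, -109.61641813]), 'force': array([ 0.19963287, -0.43100538, -0.53690071]), 'ft_torque': array([-0.01048636, -0.01040319,  0.02789614]), 'opening': 1.001401457680972}
```

View pics/top0.png

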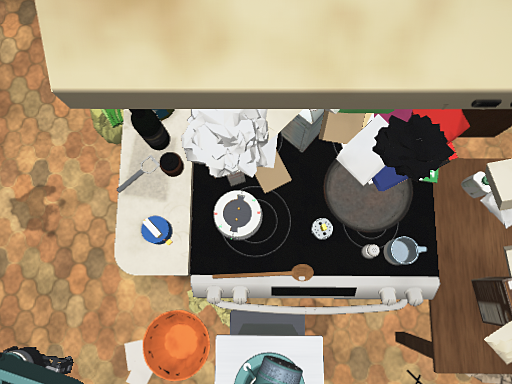

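View pics/scene0.png

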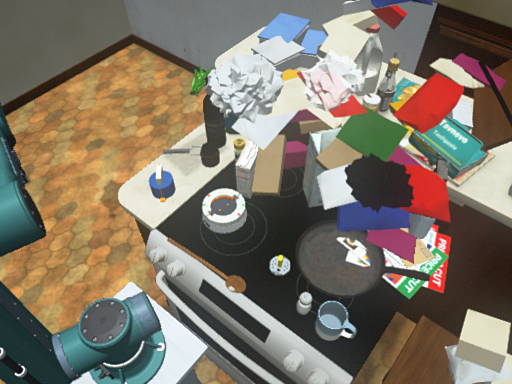

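The top view shows the grinder at about (238,215), the lid at (155,230), the plate at (322,228) and the salt shaker at (372,251). The scene view shows the same things at (224,212), (161,183), (280,265) and (304,302). Next I'll make enlarged crops and measure.

```bash
python3 - <<'E'
from h import *
rows=[]
for n,cs in(('top',[(238,213),(157,230),(322,228)]),('scene',[(224,212),(161,185),(280,265)])):
    z=np.load(f'/tmp/{n}.npz'); p=z['p'][...,::-1]; C=cloud(n,z['d'])
    rows.append(np.hstack([cv2.resize(p[y-32:y+32,x-32:x+32],(256,256),interpolation=cv2.INTER_CUBIC) for x,y in cs]))
    for (x,y),nm,zr in zip(cs,('grinder','lid','plate'),((54,66),(85,101),(3,14))):
        X=C[y-36:y+36,x-36:x+36].reshape(-1,3); c0=plane(n,[(x,y)],np.mean(zr))[0]
        m=(X[:,2]>zr[0])&(X[:,2]<zr[1])&(np.hypot(*(X-c0)[:,:2].T)<85); Y=X[m]
        if len(Y): print(n,nm,m.sum(),'mean',Y.mean(0).round(1),'mid',((Y.min(0)+Y.max(0))/2).round(1),'ext',np.ptp(Y,axis=0).round(1),'zmed',np.median(Y[:,2]).round(1))
cv2.imwrite('pics/m.png',np.vstack(rows))
E
```

```text
top grinder 935 mean [509.9  95.1  59.2] mid [510.2  95.8  60. ] ext [139.4 139.2  11.9] zmed 59.1
top lid 140 mean [461.5 341.8  93.3] mid [461.4 342.8  92.6] ext [55.5 54.4 15. ] zmed 93.7
top plate 503 mean [ 475.7 -168.9    6.8] mid [ 471.1 -165.8    8.5] ext [165.4 167.   11. ] zmed 6.1
scene grinder 583 mean [500.4  85.   59.8] mid [507.1  91.3  60.1] ext [133.2 132.2  11.7] zmed 59.8
scene lid 70 mean [456.4 337.8  92.8] mid [458.1 338.5  91.5] ext [46.1 43.7 12.6] zmed 93.0
scene plate 515 mean [ 470.5 -172.3    6.8] mid [ 470.5 -164.5    8.4] ext [164.9 163.3  10.7] zmed 6.5
```

View pics/m.png

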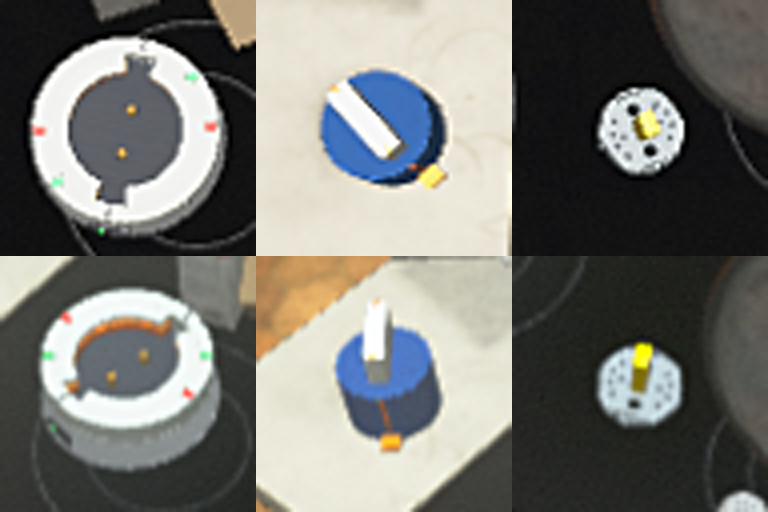

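The crop mosaic, in crop pixels at 4x, shows:
- **Grinder (top view):** notches at (139,66) and (112,193), brass pins at (131,109) and (122,152), red marks at (40,131) and (210,127), green marks at (191,77) and (57,182).
- **Lid:** the bar runs from (335,90) to (395,150), with a lug at (432,176).
- **Plate:** holes at (633,109) and (650,150), with the yellow bar at (648,124).

```bash
cat > m.py <<'E'
from h import *
def circ(P):
    A=np.c_[2*P[:,:2],np.ones(len(P))]; s=np.linalg.lstsq(A,(P[:,:2]**2).sum(1),rcond=None)[0]
    return s[0].round(1),s[1].round(1),round(float(np.sqrt(s[2]+s[0]**2+s[1]**2)),1)
def hsv(p): return cv2.cvtColor(p,cv2.COLOR_RGB2HSV).astype(int)
def blobs(m,mn=2):
    n,l,s,c=cv2.connectedComponentsWithStats(m.astype(np.uint8)); return [(c[i],s[i,4],l==i) for i in range(1,n) if s[i,4]>=mn]
def win(c,r):
    v,u=np.mgrid[:384,:512]; return np.hypot(u-c[0],v-c[1])<r
def hull(m):
    c=max(cv2.findContours(m.astype(np.uint8),0,1)[0],key=cv2.contourArea); return cv2.convexHull(c)[:,0]
def ang(d): return round(float(np.degrees(np.arctan2(d[1],d[0]))),1)
E
python3 - <<'E'
from m import *
for n,cs in(('top',[(238,213),(157,230),(322,228)]),('scene',[(224,212),(161,185),(280,265)])):
    z=np.load(f'/tmp/{n}.npz'); p=z['p']; C=cloud(n,z['d']); H=hsv(p); h,s,v=H[...,0],H[...,1],H[...,2]
    print('##',n); w=win(cs[0],30)
    m=w&(v>150)&(s<60)&(C[...,2]>55)&(C[...,2]<66); g=circ(plane(n,hull(m),60)); print('rim',g)
    for nm,mm in(('red',(h<8)|(h>172)),('green',(h>45)&(h<85)),('brass',(h>10)&(h<28)&(C[...,2]<56))):
        for c,a,l in blobs(w&mm&(s>70)&(v>60)):
            q=plane(n,[c],60 if nm!='brass' else 48)[0]; d=q[:2]-g[:2]; print(nm,c.round(1),a,q.round(1),'r',np.hypot(*d).round(1),'ang',ang(d))
    w=win(cs[1],22)
    m=w&(h>100)&(h<125)&(s>100)&(C[...,2]>54)&(C[...,2]<66)
    m=m|(w&(v>150)&(s<60)&(C[...,2]>54)&(C[...,2]<66)); print('lidtop',m.sum(),circ(plane(n,hull(m),60)))
    m=w&(v>140)&(s<70)&(C[...,2]>88); r=cv2.minAreaRect(plane(n,np.argwhere(m)[:,::-1],95)[:,:2].astype(np.float32)); b=cv2.boxPoints(r)
    e=[b[1]-b[0],b[2]-b[1]]; e=max(e,key=np.linalg.norm); print('lidbar',np.round(r[0],1),np.round(r[1],1),'ang',ang(e))
    for c,a,l in blobs(w&(h>8)&(h<28)&(s>110)&(v>140)): print('orange',c.round(1),a,plane(n,[c],2)[0].round(1),plane(n,[c],60)[0].round(1))
    w=win(cs[2],14)
    m=w&(v>110); print('plate',circ(plane(n,hull(m),8)))
    m=w&(h>20)&(h<34)&(s>120)&(C[...,2]>45); print('pbar',m.sum(),plane(n,[np.argwhere(m)[:,::-1].mean(0)],52)[0].round(1), C[m].mean(0).round(1))
    for c,a,l in blobs(w&(v<60)): print('hole',c.round(1),a,plane(n,[c],8)[0].round(1))
E
```

```text
## top
rim (np.float64(510.1), np.float64(95.3), 69.6)
red [258.1 212.3] 7 [511.8  31.8  60. ] r 63.5 ang -88.5
red [215.2 213.4] 5 [507.9 161.   60. ] r 65.7 ang 91.9
green [253.2 199.8] 4 [550.   46.8  60. ] r 62.8 ang -50.6
green [219.8 226.2] 4 [469.1 146.4  60. ] r 65.5 ang 128.7
green [230.7 238.3] 3 [433.1 113.1  60. ] r 79.0 ang 167.0
brass [232.  200.3] 3 [550.1 111.9  48. ] r 43.3 ang 22.6
brass [238.3 208. ] 7 [526.5  92.4  48. ] r 16.7 ang -10.0
brass [236. 219.] 7 [492.8  98.9  48. ] r 17.7 ang 168.4
brass [230.  229.5] 2 [460.8 116.5  48. ] r 53.6 ang 156.8
lidtop 357 (np.float64(460.6), np.float64(341.0), 39.7)
lidbar [461.1 342. ] [63.7 17.6] ang 43.6
orange [144.  219.5] 2 [496.3 390.5   2. ] [488.6 374.7  60. ]
orange [166.5 240.5] 4 [430.9 316.8   2. ] [425.9 304.1  60. ]
orange [169.8 242.4] 8 [425.1 306.4   2. ] [420.4 294.2  60. ]
plate (np.float64(470.8), np.float64(-165.0), 32.5)
pbar 10 [ 470.1 -165.    52. ] [ 470.3 -165.2   50.3]
hole [322.4 227.5] 238 [ 472.7 -166.8    8. ]
hole [319.7 223.3] 3 [ 485.7 -158.7    8. ]
hole [324.2 233.4] 5 [ 454.5 -172.     
[... 202 characters left out ...]
147.1  60. ] r 66.2 ang 127.6
green [243.  204.5] 6 [550.4  45.2  60. ] r 64.0 ang -50.6
green [205.  222.5] 2 [420.2  93.1  60. ] r 89.6 ang -179.0
brass [222.2 197.9] 59 [535.  123.4  48. ] r 38.2 ang 48.7
brass [227.5 205. ] 6 [523.7  90.   48. ] r 14.7 ang -18.7
brass [219.5 210. ] 6 [491.8  96.9  48. ] r 18.1 ang 173.1
brass [210.1 212.1] 8 [466.3 115.   48. ] r 48.0 ang 155.0
lidtop 214 (np.float64(458.3), np.float64(338.1), 40.2)
lidbar [456.8 305.7] [124.6  48.1] ang 84.6
orange [162.  199.2] 19 [424.9 310.2   2. ] [399.9 268.5  60. ]
plate (np.float64(470.8), np.float64(-166.0), 33.7)
pbar 24 [ 471.1 -166.2   52. ] [ 471.3 -166.    51.4]
hole [280.9 265. ] 234 [ 472.9 -169.6    8. ]
```

Grinder: centre (510, 96), x axis at -10.9°. The red, green and brass pairs agree on this, and the rim radius fits at 69.6. Plate: (470.8, -165.3) at 23°. Lid: (461, 341.5) at 44°. The sizes match the task, so I'm moving to the plate now.

```bash
M="python3 -m handwheel"
python3 -m handwheel '.0213 -.0437 0 0 0 .04 .4;.0213 -.0437 0 0 0 .04 .4;.0213 -.0437 0 0 0 .04 .4;.0213 -.0437 0 0 0 .04 .4;.0213 -.0437 0 0 0 .04 .4;.0213 -.0437 0 0 0 .04 .4;.0213 -.0437 0 0 0 .04 .4;.0213 -.0437 0 0 0 .04 .4;.0213 -.0437 0 0 0 .04 .4;.0213 -.0437 0 0 0 .04 .4;.0213 -.0437 0 0 0 .04 .4;.0213 -.0437 0 0 0 .04 .4' 30
python3 -m handwheel '.0213 -.0437 0 0 0 .04 .4;.0213 -.0437 0 0 0 .04 .4;.0213 -.0437 0 0 0 .04 .4;.0213 -.0437 0 0 0 .04 .4;0 0 -.05 0 0 0 .4;0 0 -.05 0 0 0 .4;0 0 0 0 0 0 .4;0 0 0 0 0 0 .4'
python3 - <<'E'
from m import *
s=ctrl.get_state(); print(s['joints'].round(1),s['position'].round(1),s['ee_rot'].round(1),s['opening'])
z=np.load('/tmp/top.npz'); C=cloud('top',z['d']); x=C[...,:2]; m=(np.hypot(x[...,0]-471,x[...,1]+165)<110)&(C[...,2]>15)&(C[...,2]<150); 
d=np.hypot(x[...,0]-471,x[...,1]+165)
for lo in range(20,110,15): q=m&(d>lo)&(d<lo+15); print(lo,q.sum(),C[q][:,2].max() if q.any() else '')
E
```

```text
time_s: 1.6
position: [384.8, 8.7, 231.0]
ee_rot: [6.3, 90.0, 110.3]
force: [0.6, 1.0, 1.1]
opening: 0.697
time_s: 2.6
position: [470.7, -164.9, 133.1]
ee_rot: [-137.3, 89.9, -24.2]
force: [0.4, -0.4, 0.7]
opening: 0.702
[ -25.8    0.7   94.3    0.    84.9 -138.9] [ 470.7 -164.9  133.1] [-137.3   89.9  -24.2] 0.701777614990551
20 2 15.615578393074657
35 9 52.11173241551273
50 68 54.415703251718014
65 80 53.544911782497365
80 59 53.494625398812104
95 57 54.47120510680111
```

```bash
python3 -m handwheel '0 0 0 0 0 0 -.34;0 0 0 0 0 0 -.34;0 0 -.04 0 0 0 -.34;0 0 -.04 0 0 0 -.34;0 0 -.02 0 0 0 -.34;0 0 -.009 0 0 0 -.34;0 0 0 0 0 0 -.34' 40
python3 -m handwheel '0 0 0 0 0 0 -1;0 0 0 0 0 0 -1;0 0 0 0 0 0 -1;0 0 0 0 0 0 -1;0 0 .04 0 0 0 -1;0 0 .04 0 0 0 -1;0 0 .04 0 0 0 -1;0 0 0 0 0 0 -1;0 0 0 0 0 0 -1' 40
python3 - <<'E'
from m import *
a=[]
for n in('scene','top'):
    p,d=shot(n); c=proj(n,[[471,-165,140]])[0].astype(int); a.append(cv2.resize(p[max(0,c[1]-40):c[1]+40,c[0]-40:c[0]+40,::-1],(400,400),interpolation=2))
cv2.imwrite('pics/g1.png',np.hstack(a)); print(ctrl.get_state()['joints'].round(1))
E
```

```text
time_s: 3.48
position: [470.2, -164.7, 22.8]
ee_rot: [-130.0, 90.0, -16.9]
force: [-0.4, -0.3, 1.1]
opening: 0.332
time_s: 4.6
position: [468.9, -164.1, 140.7]
ee_rot: [39.9, 89.8, 153.0]
force: [-0.3, 0.1, -1.9]
opening: 0.132
[ -25.8    0.5   93.7    0.    86.1 -138.9]
```

View pics/g1.png

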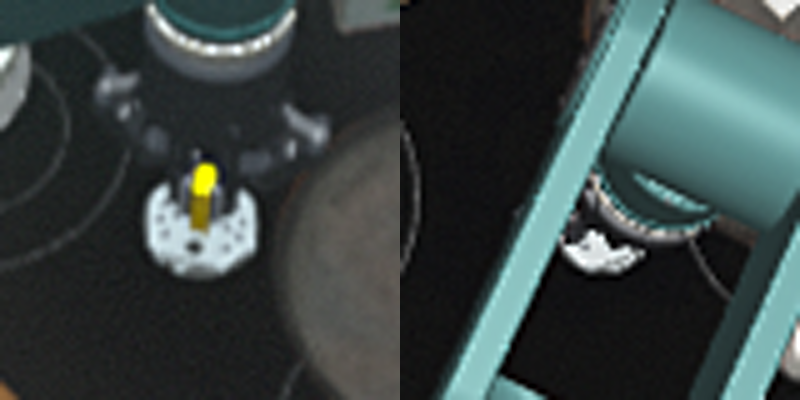

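The grip is good: in the scene crop the yellow bar at (203,190) is between the pads, and the plate hangs level. Next I carry it over the grinder.

```bash
python3 -m handwheel '.0051 .0325 0 0 0 -.0742 -1;.0051 .0325 0 0 0 -.0742 -1;.0051 .0325 0 0 0 -.0742 -1;.0051 .0325 0 0 0 -.0742 -1;.0051 .0325 0 0 0 -.0742 -1;.0051 .0325 0 0 0 -.0742 -1;.0051 .0325 0 0 0 -.0742 -1;.0051 .0325 0 0 0 -.0742 -1;0 0 0 0 0 0 -1;0 0 0 0 0 0 -1;0 0 0 0 0 0 -1'
cat > st.py <<'E'
from m import *
for i in range(3):
    s=ctrl.get_state(); r=s['ee_rot']; print(s['position'].round(2),'phi',round((r[2]-r[0])%360,2),r.round(1),s['force'].round(1),s['ft_torque'].round(2),s['joints'].round(1)); ctrl.camera('top')
E
cat > look.py <<'E'
from m import *
import sys
x,y,z,nm=sys.argv[1:5]; r=int(sys.argv[5]); a=[]
for n in('scene','top'):
    p,d=shot(n); c=proj(n,[[float(x),float(y),float(z)]])[0].astype(int); a.append(cv2.resize(p[max(0,c[1]-r):c[1]+r,c[0]-r:c[0]+r,::-1],(400,400),interpolation=2))
cv2.imwrite('pics/'+nm,np.hstack(a))
E
python3 st.py; python3 look.py 510 96 90 g2.png 36
```

```text
time_s: 6.08
position: [510.3, 94.6, 141.7]
ee_rot: [115.3, 89.9, -165.7]
force: [-0.1, 0.7, -1.0]
opening: 0.131
[510.27  94.59 141.68] phi 79.04 [ 115.3   89.9 -165.7] [-0.1  0.7 -1. ] [-0.04  0.04 -0.01] [  4.2   3.1  90.8  -0.   86.2 -74.8]
[510.41  94.56 141.94] phi 79.02 [ 118.1   90.  -162.9] [ 0.9 -0.2 -0.8] [ 0.04  0.01 -0.01] [  4.2   3.1  90.8  -0.   86.2 -74.8]
[510.53  94.62 142.15] phi 79.02 [ 124.3   90.  -156.7] [-0.   1.1 -0.7] [-0.03 -0.03  0.  ] [  4.2   3.1  90.7  -0.   86.2 -74.8]
```

View pics/g2.png

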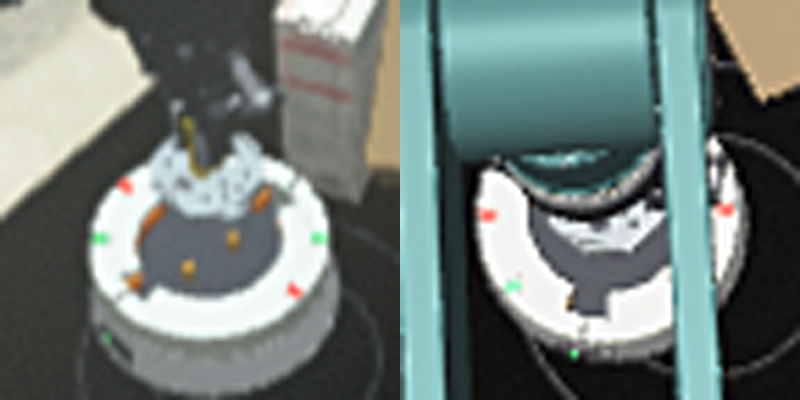

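The scene crop shows the plate hanging level at (210,175), above pins at (188,268) and (233,238). I'll correct by about 1.5 mm in y and lower in stages.

```bash
python3 -m handwheel '-.0009 .0016 -.02 0 0 0 -1;0 0 -.02 0 0 0 -1;0 0 -.018 0 0 0 -1;0 0 0 0 0 0 -1;0 0 0 0 0 0 -1;0 0 0 0 0 0 -1;0 0 0 0 0 0 -1'
python3 st.py
```

```text
time_s: 7.2
position: [510.3, 97.1, 85.2]
ee_rot: [-71.7, 89.9, 7.4]
force: [-0.7, -0.0, -1.5]
opening: 0.135
[510.27  97.12  85.19] phi 79.09 [-71.7  89.9   7.4] [-0.7 -0.  -1.5] [ 0.05 -0.01 -0.02] [  4.5   5.4  95.    0.   79.5 -74.6]
[510.14  97.1   85.02] phi 79.09 [-68.6  89.9  10.5] [-0.1 -0.2 -1.7] [0.01 0.   0.05] [  4.5   5.4  95.    0.   79.5 -74.6]
[510.01  97.1   84.85] phi 79.09 [-70.1  89.9   9. ] [ 0.  -0.2 -1.1] [-0.05  0.01  0.02] [  4.5   5.4  95.    0.   79.5 -74.6]
```

```bash
python3 -m handwheel '-.0003 -.0008 -.004 0 0 0 -1;0 0 -.004 0 0 0 -1;0 0 -.004 0 0 0 -1;0 0 0 0 0 0 -1;0 0 0 0 0 0 -1'
python3 st.py
python3 -m handwheel '0 0 -.003 0 0 0 -1;0 0 -.003 0 0 0 -1;0 0 -.002 0 0 0 -1;0 0 0 0 0 0 -1;0 0 0 0 0 0 -1'
python3 st.py;python3 look.py 510 96 60 g3.png 32
```

```text
time_s: 7.98
position: [509.5, 96.3, 72.3]
ee_rot: [-8.7, 90.0, 70.4]
force: [-0.1, -0.4, -1.1]
opening: 0.129
[509.47  96.28  72.34] phi 79.09 [-8.7 90.  70.4] [-0.1 -0.4 -1.1] [ 0.02 -0.02  0.02] [  4.4   6.   95.9   0.   78.1 -74.7]
[509.56  96.28  72.45] phi 79.09 [-55.3  90.   23.8] [-0.6 -0.3 -0.7] [0.05 0.02 0.03] [  4.4   6.   95.9   0.   78.1 -74.7]
[509.6   96.3   72.53] phi 79.09 [-62.5  90.   16.6] [ 0.1 -0.7 -1.2] [ 0.01 -0.03 -0.03] [  4.4   6.   95.9   0.   78.1 -74.7]
time_s: 8.75
position: [509.3, 96.4, 64.2]
ee_rot: [57.9, 90.0, 136.9]
force: [-1.1, 1.2, -1.9]
opening: 0.136
[509.3   96.39  64.2 ] phi 79.09 [ 57.9  90.  136.9] [-1.1  1.2 -1.9] [ 0.19 -0.04 -0.01] [  4.4   6.5  96.4   0.   77.1 -74.7]
[509.32  96.37  64.25] phi 79.09 [ 56.1  90.  135.2] [ 0.2  1.8 -1.9] [ 0.17 -0.02 -0.02] [  4.4   6.5  96.4   0.   77.1 -74.7]
[509.3   96.37  64.24] phi 79.09 [ 57.4  90.  136.5] [-0.3  2.  -1.8] [ 0.17 -0.02 -0.01] [  4.4   6.5  96.4   0.   77.1 -74.7]
```

View pics/g3.png

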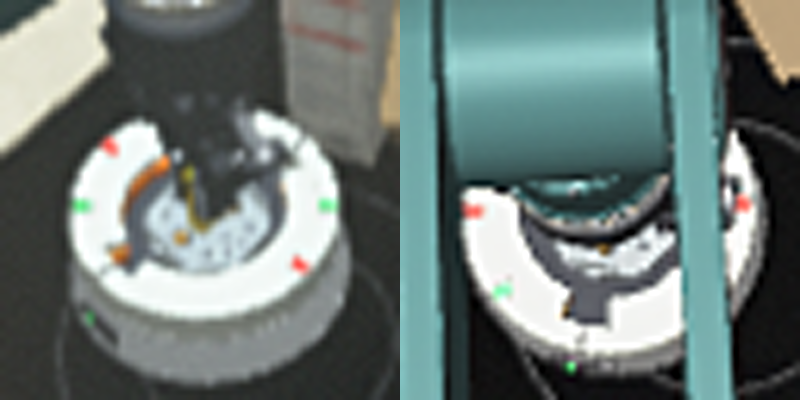

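The pins show through the holes, brass at (183,238). There is a light side push in +y, so I'll ease that way and lower to the floor.

```bash
python3 -m handwheel '0 .0004 -.002 0 0 0 -1;0 0 -.002 0 0 0 -1;0 0 -.002 0 0 0 -1;0 0 0 0 0 0 -1;0 0 0 0 0 0 -1'
python3 st.py
```

```text
time_s: 9.62
position: [509.6, 96.5, 59.7]
ee_rot: [-95.3, 90.0, -16.2]
force: [-2.7, -0.1, 5.2]
opening: 0.128
[509.65  96.54  59.68] phi 79.09 [-95.3  90.  -16.2] [-2.7 -0.1  5.2] [-0.06  0.43  0.  ] [  4.5   6.7  96.7  -0.   76.5 -74.6]
[509.64  96.52  59.66] phi 79.09 [-97.1  90.  -18. ] [-2.3  0.2  4.4] [-0.03  0.44  0.  ] [  4.5   6.7  96.7  -0.   76.5 -74.6]
[509.66  96.53  59.67] phi 79.09 [-96.8  90.  -17.7] [-2.6 -0.6  5.9] [-0.06  0.43  0.01] [  4.5   6.7  96.7  -0.   76.5 -74.6]
```

```bash
python3 -m handwheel '0 0 0 0 0 0 -.34;0 0 0 0 0 0 -.34;0 0 0 0 0 0 -.34;0 0 0 0 0 0 -.34;0 0 .03 0 0 0 -.34;0 0 .06 0 0 0 -.34;0 0 .06 0 0 0 -.34;-.002 .06 .02 0 0 .12 .4;-.002 .06 .02 0 0 .12 .4;-.002 .06 0 0 0 .12 .4;0 0 0 0 0 .12 .4'
python3 st.py;python3 look.py 510 96 60 g4.png 32
```

```text
time_s: 11.15
position: [502.6, 279.3, 247.5]
ee_rot: [5.3, 89.9, 112.5]
force: [-0.1, -1.8, -0.2]
opening: 0.697
[502.58 279.29 247.51] phi 107.17 [  5.3  89.9 112.5] [-0.1 -1.8 -0.2] [-0.02 -0.04  0.04] [ 23.4   8.1  73.4   0.1  98.6 -83.8]
[502.86 277.49 247.39] phi 107.19 [  80.7   90.  -172.1] [-1.1  0.1  0.3] [-0.02  0.02 -0.04] [ 23.2   8.   73.4   0.   98.6 -84. ]
[503.11 276.32 247.38] phi 106.71 [ 105.2   90.  -148.1] [ 0.5 -0.9 -0.5] [ 0.07 -0.05 -0.  ] [ 23.1   8.   73.5  -0.   98.6 -83.6]
```

View pics/g4.png

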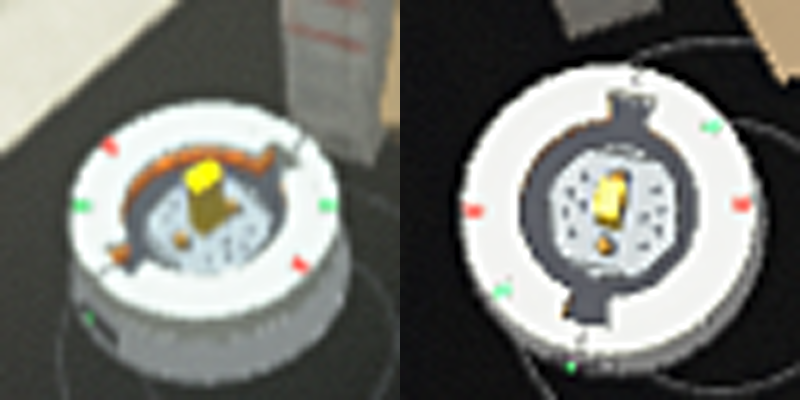

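The plate sits in the well with both pins through it: a pin at (605,245) in the top crop and (180,240) in the scene crop. I'll check its height by depth and move over the lid.

```bash
python3 - <<'E'
from m import *
p,d=shot('top'); C=cloud('top',d); H=hsv(p); w=win(proj('top',[[510,96,60]])[0],14)
y=w&(H[...,1]>120)&(H[...,0]>20)&(H[...,0]<34)&(C[...,2]>80); print('bar top (88)',np.median(C[y],0).round(1),y.sum())
f=w&(H[...,2]>120)&(H[...,1]<60)&(C[...,2]<56); c=f.sum(); print('face (44)',np.median(C[f],0).round(1),c, circ(plane('top',hull(f),44)))
E
python3 -m handwheel '-.0106 .0163 -.025 0 0 .119 -.2;-.0106 .0163 -.025 0 0 .119 -.2;-.0106 .0163 -.025 0 0 .119 -.2;-.0106 .0163 -.025 0 0 .119 -.2;0 0 -.02 0 0 0 -.2;0 0 0 0 0 0 -.2;0 0 0 0 0 0 -.2;0 0 0 0 0 0 -.2'
python3 st.py
```

```text
bar top (88) [511.7  93.5  88.5] 9
face (44) [508.9  93.2  43. ] 307 (np.float64(510.0), np.float64(94.1), 33.1)
time_s: 12.45
position: [462.1, 340.4, 129.5]
ee_rot: [-100.4, 89.8, 33.4]
force: [-0.5, -0.5, 0.5]
opening: 0.401
[462.09 340.4  129.45] phi 133.8 [-100.4   89.8   33.4] [-0.5 -0.5  0.5] [ 0.04 -0.06  0.02] [  30.7   10.3   84.3    0.    85.3 -103.1]
[461.95 340.42 129.3 ] phi 133.81 [-100.7   89.9   33.1] [-0.5  0.7  0.2] [ 0.01 -0.01  0.  ] [  30.7   10.3   84.3    0.    85.3 -103.1]
[461.8  340.47 129.08] phi 133.83 [-99.4  89.9  34.4] [ 0.3 -1.1  0.2] [0.03 0.01 0.01] [  30.7   10.3   84.3    0.    85.3 -103.1]
```

The plate is flush: bar top 88.5, face 43. Now I'll grip the lid.

```bash
python3 -m handwheel '-.0005 .001 -.025 0 0 0 -.2;0 0 -.02 0 0 0 -.2;0 0 -.013 0 0 0 -.2;0 0 -.007 0 0 0 -.2;0 0 0 0 0 0 -.2;0 0 0 0 0 0 -.2' 60
python3 -m handwheel '0 0 0 0 0 0 -1;0 0 0 0 0 0 -1;0 0 0 0 0 0 -1;0 0 0 0 0 0 -1;0 0 0 0 0 0 -1' 60
python3 st.py
python3 -m handwheel '0 0 .03 0 0 0 -1;0 0 .05 0 0 0 -1;0 0 .05 0 0 0 -1;0 0 0 0 0 0 -1;0 0 0 0 0 0 -1;0 0 0 0 0 0 -1'
python3 st.py;python3 look.py 461 341 170 g5.png 40
```

```text
time_s: 13.35
position: [461.2, 341.7, 63.8]
ee_rot: [-100.0, 89.9, 33.9]
force: [0.2, 0.1, -0.1]
opening: 0.397
time_s: 13.98
position: [460.9, 341.7, 63.4]
ee_rot: [-88.7, 89.9, 45.2]
force: [-0.7, 1.6, 2.7]
opening: 0.199
[460.87 341.72  63.4 ] phi 133.87 [-88.7  89.9  45.2] [-0.7  1.6  2.7] [ 0.3  -0.05  0.06] [  30.9   13.2   88.7    0.    78.  -103. ]
[460.87 341.71  63.4 ] phi 133.87 [-86.9  89.9  46.9] [-0.3  1.2  3.2] [0.25 0.01 0.07] [  30.9   13.2   88.7    0.    78.  -103. ]
[460.82 341.72  63.33] phi 133.87 [-83.1  89.9  50.8] [-0.4  1.6  2.9] [ 0.33 -0.01  0.02] [  30.9   13.2   88.7    0.    78.  -103. ]
time_s: 14.88
position: [459.4, 340.5, 189.5]
ee_rot: [78.9, 89.6, -147.3]
force: [-0.3, -0.0, -2.1]
opening: 0.2
[459.35 340.47 189.47] phi 133.86 [  78.9   89.6 -147.3] [-0.3 -0.  -2.1] [ 0.03 -0.02  0.04] [  30.9    8.7   79.2   -0.    92.5 -103. ]
[459.49 340.62 189.81] phi 133.86 [  77.9   89.7 -148.2] [-0.3  0.7 -2.5] [-0.    0.02 -0.01] [  30.9    8.7   79.2   -0.    92.5 -103. ]
[459.7  340.74 190.31] phi 133.86 [  77.5   89.7 -148.7] [ 0.8 -0.  -2.4] [ 0.03 -0.02  0.02] [  30.9    8.7   79.1   -0.    92.5 -103. ]
```

View pics/g5.png

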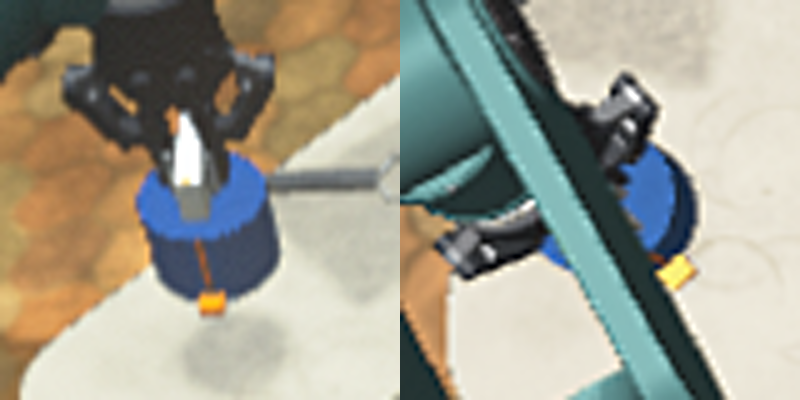

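The lid is held level, with the front lug at (212,303) in the scene crop. Now I carry it to the grinder and turn it to the notches.

```bash
python3 -m handwheel '.0061 -.0307 0 0 0 -.1195 -1;.0061 -.0307 0 0 0 -.1195 -1;.0061 -.0307 0 0 0 -.1195 -1;.0061 -.0307 0 0 0 -.1195 -1;.0061 -.0307 0 0 0 -.1195 -1;.0061 -.0307 0 0 0 -.1195 -1;.0061 -.0307 0 0 0 -.1195 -1;.0061 -.0307 0 0 0 -.1195 -1;0 0 -.02 0 0 0 -1;0 0 0 0 0 0 -1;0 0 0 0 0 0 -1;0 0 0 0 0 0 -1'
python3 st.py
```

```text
time_s: 16.62
position: [509.8, 96.2, 173.8]
ee_rot: [-70.8, 89.9, 8.3]
force: [1.1, 0.4, -1.6]
opening: 0.201
[509.79  96.24 173.81] phi 79.14 [-70.8  89.9   8.3] [ 1.1  0.4 -1.6] [0.04 0.05 0.01] [  4.4   2.   88.2   0.   89.7 -74.7]
[509.76  96.23 173.76] phi 79.14 [-72.   89.9   7.1] [ 0.1 -0.  -1.9] [-0.06  0.04 -0.  ] [  4.4   2.   88.2   0.   89.7 -74.7]
[509.68  96.18 173.61] phi 79.13 [-71.6  89.9   7.5] [-0.   0.5 -2. ] [-0.01  0.03  0.04] [  4.4   2.   88.2   0.   89.7 -74.7]
```

```bash
python3 -m handwheel '0 0 -.02 0 0 0 -1;0 0 -.014 0 0 0 -1;0 0 -.006 0 0 0 -1;0 0 0 0 0 0 -1;0 0 0 0 0 0 -1;0 0 0 0 0 0 -1;0 0 0 0 0 0 -1'
python3 st.py;python3 look.py 510 96 70 g6.png 34
```

```text
time_s: 17.65
position: [509.6, 95.8, 133.3]
ee_rot: [-69.6, 89.9, 9.5]
force: [1.0, -0.6, -1.8]
opening: 0.2
[509.63  95.8  133.31] phi 79.09 [-69.6  89.9   9.5] [ 1.  -0.6 -1.8] [-0.04  0.03 -0.03] [  4.4   3.3  91.6   0.   85.1 -74.7]
[509.55  95.82 133.21] phi 79.09 [-68.8  90.   10.3] [-0.6  0.4 -2.9] [-0.03 -0.01  0.01] [  4.4   3.3  91.6   0.   85.1 -74.7]
[509.5   95.78 133.1 ] phi 79.09 [-62.1  90.   17. ] [-0.  -0.2 -2.3] [-0.03  0.02  0.01] [  4.4   3.3  91.6   0.   85.1 -74.7]
```

View pics/g6.png

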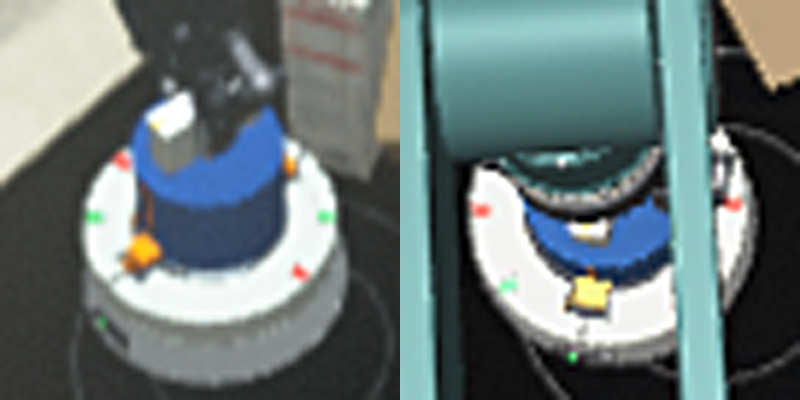

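The lug at (590,293) in the top crop sits right over its notch. Lowering.

```bash
python3 -m handwheel '.0002 .0005 -.004 0 0 0 -1;0 0 -.004 0 0 0 -1;0 0 -.004 0 0 0 -1;0 0 0 0 0 0 -1;0 0 0 0 0 0 -1'
python3 st.py
python3 -m handwheel '0 0 -.004 0 0 0 -1;0 0 -.004 0 0 0 -1;0 0 -.004 0 0 0 -1;0 0 0 0 0 0 -1;0 0 0 0 0 0 -1'
python3 st.py
```

```text
time_s: 18.52
position: [509.3, 96.3, 120.5]
ee_rot: [95.2, 89.9, 174.3]
force: [-1.6, 0.1, -1.9]
opening: 0.197
[509.28  96.28 120.49] phi 79.09 [ 95.2  89.9 174.3] [-1.6  0.1 -1.9] [ 0.09  0.19 -0.03] [  4.4   3.8  92.5   0.   83.7 -74.7]
[509.34  96.32 120.62] phi 79.09 [ 87.2  90.  166.2] [-0.5  0.4 -3.8] [ 0.06  0.19 -0.04] [  4.4   3.8  92.5   0.   83.7 -74.7]
[509.34  96.34 120.68] phi 79.09 [ 84.5  90.  163.6] [-0.9 -0.2 -3.1] [ 0.05  0.2  -0.06] [  4.4   3.8  92.5   0.   83.7 -74.7]
time_s: 19.3
position: [509.3, 96.3, 108.3]
ee_rot: [97.5, 89.9, 176.6]
force: [-1.4, 0.8, -3.2]
opening: 0.201
[509.28  96.29 108.33] phi 79.09 [ 97.5  89.9 176.6] [-1.4  0.8 -3.2] [0.29 0.29 0.05] [  4.4   4.3  93.4   0.   82.3 -74.7]
[509.26  96.25 108.4 ] phi 79.09 [ 99.   89.9 178.1] [-1.3  1.1 -4.1] [ 0.3   0.34 -0.01] [  4.4   4.3  93.4   0.   82.3 -74.7]
[509.28  96.26 108.46] phi 79.09 [ 99.5  89.9 178.6] [-1.5  1.5 -3. ] [0.34 0.43 0.01] [  4.4   4.3  93.4   0.   82.3 -74.7]
```

```bash
python3 -m handwheel '-.0002 .0003 -.0015 0 0 0 -1;0 0 -.0015 0 0 0 -1;0 0 0 0 0 0 -1;0 0 0 0 0 0 -1;0 0 0 0 0 0 -1'
python3 st.py
```

```text
time_s: 20.08
position: [509.5, 96.7, 106.0]
ee_rot: [-45.7, 90.0, 33.3]
force: [-2.5, 2.1, -0.2]
opening: 0.199
[509.53  96.69 106.02] phi 79.09 [-45.7  90.   33.3] [-2.5  2.1 -0.2] [0.36 0.41 0.06] [  4.5   4.4  93.6   0.   82.  -74.6]
[509.53  96.7  106.02] phi 79.09 [-41.9  90.   37.2] [-2.7  1.1 -0.2] [0.36 0.4  0.07] [  4.5   4.4  93.6   0.   82.  -74.6]
[509.49  96.7  105.97] phi 79.09 [-36.7  90.   42.4] [-2.2  2.6 -1.1] [0.4  0.4  0.01] [  4.5   4.4  93.6   0.   82.  -74.6]
```

```bash
python3 -m handwheel '-.0002 .0003 -.001 0 0 0 -1;0 0 -.001 0 0 0 -1;0 0 0 0 0 0 -1;0 0 0 0 0 0 -1;0 0 0 0 0 0 -1'
python3 st.py
python3 - <<'E'
from m import *
for n in('scene','top'):
    p,d=shot(n); C=cloud(n,d); H=hsv(p); w=win(proj(n,[[510,96,102]])[0],18)
    b=w&(H[...,0]>100)&(H[...,0]<125)&(H[...,1]>100)&(C[...,2]>92)
    print(n,'lid top z (102)',b.sum(),np.percentile(C[b][:,2],[10,50,90]).round(1))
E
```

```text
time_s: 20.85
position: [509.5, 96.9, 105.3]
ee_rot: [-80.4, 89.9, -1.3]
force: [-4.1, 1.3, 5.6]
opening: 0.2
[509.53  96.87 105.33] phi 79.09 [-80.4  89.9  -1.3] [-4.1  1.3  5.6] [ 0.21  0.74 -0.02] [  4.5   4.4  93.7  -0.   81.8 -74.6]
[509.52  96.87 105.3 ] phi 79.09 [-80.3  89.9  -1.2] [-5.3  1.7  5.7] [ 0.26  0.86 -0.01] [  4.5   4.4  93.7  -0.   81.8 -74.6]
[509.51  96.86 105.3 ] phi 79.09 [-80.7  89.9  -1.6] [-3.8  2.3  5.9] [ 0.19  0.73 -0.04] [  4.5   4.4  93.7  -0.   81.8 -74.6]
scene lid top z (102) 220 [ 94.2 100.2 103.9]
top lid top z (102) 146 [ 94.7  99.6 105.6]
```

The lid is fully down: TCP 105.3 against 105.4 expected, with about 6 N on the floor. Twisting clockwise.

```bash
python3 -m handwheel '0 0 0 0 0 -.03 -1;0 0 0 0 0 -.05 -1;0 0 0 0 0 -.06 -1;0 0 0 0 0 -.06 -1;0 0 0 0 0 -.06 -1;0 0 0 0 0 -.06 -1;0 0 0 0 0 -.06 -1;0 0 0 0 0 -.06 -1;0 0 0 0 0 -.06 -1;0 0 0 0 0 0 -1;0 0 0 0 0 0 -1'
python3 st.py
```

```text
time_s: 22.48
position: [510.0, 98.1, 105.3]
ee_rot: [-8.2, 89.8, 42.2]
force: [-3.0, 4.6, 5.1]
opening: 0.201
[509.96  98.12 105.34] phi 50.48 [-8.2 89.8 42.2] [-3.   4.6  5.1] [0.71 0.54 0.15] [  4.6   4.4  93.7   0.1  81.7 -45.9]
[509.96  98.09 105.37] phi 50.48 [-9.4 89.8 41.1] [-2.8  4.5  5.3] [0.8  0.56 0.16] [  4.6   4.4  93.7   0.1  81.7 -45.9]
[509.96  98.1  105.37] phi 50.48 [-8.8 89.8 41.7] [-2.4  5.3  4.5] [0.69 0.52 0.11] [  4.6   4.4  93.7   0.1  81.7 -45.9]
```

```bash
python3 -m handwheel '0 -.0008 0 0 0 -.055 -1;0 -.0005 0 0 0 -.055 -1;0 0 0 0 0 -.055 -1;0 0 0 0 0 -.048 -1;0 0 0 0 0 0 -1;0 0 0 0 0 0 -1;0 0 0 0 0 0 -1;0 0 0 0 0 0 -1'
python3 st.py;python3 look.py 510 96 70 g7.png 34
python3 - <<'E'
from m import *
# predicted pixel of run-mark lug direction / grip bar ends for lid at run angle
for a in(-51.0,129.0):
    r=np.radians(a); print('stripe foot',[ (n,proj(n,[[509.8+41*np.cos(r),96.2+41*np.sin(r),70]])[0].round(1)) for n in('scene','top')], [ (n,proj(n,[[510,96,70]])[0].astype(int)) for n in('scene','top')])
E
```

```text
time_s: 23.62
position: [509.9, 97.6, 105.4]
ee_rot: [18.2, 89.7, 56.5]
force: [-3.6, 6.8, 5.0]
opening: 0.2
[509.93  97.64 105.43] phi 38.3 [18.2 89.7 56.5] [-3.6  6.8  5. ] [1.2  0.58 0.26] [  4.4   4.4  93.7   0.2  81.7 -33.9]
[509.96  97.63 105.45] phi 38.3 [17.9 89.7 56.2] [-3.3  6.8  5.4] [1.14 0.61 0.24] [  4.4   4.4  93.7   0.2  81.7 -33.9]
[509.94  97.64 105.44] phi 38.3 [18.1 89.7 56.4] [-2.7  6.9  5.1] [1.13 0.58 0.25] [  4.4   4.4  93.7   0.2  81.7 -33.9]
stripe foot [('scene', array([235.5, 202.5])), ('top', array([247.3, 203.9]))] [('scene', array([222, 202])), ('top', array([236, 212]))]
stripe foot [('scene', array([210.3, 202.7])), ('top', array([225.7, 220.9]))] [('scene', array([222, 202])), ('top', array([236, 212]))]
```

View pics/g7.png

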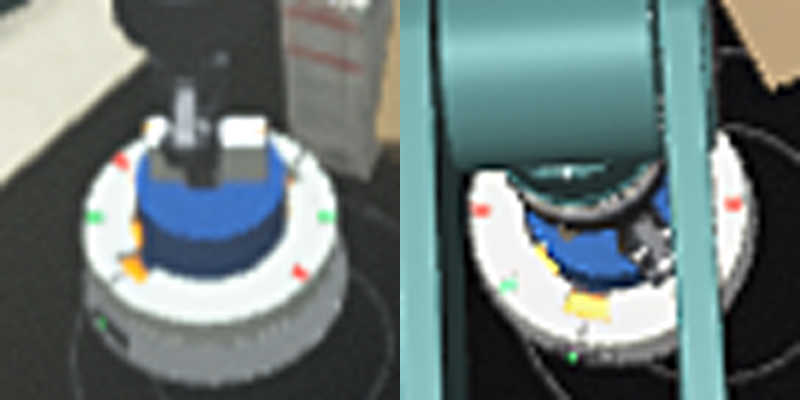

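The stripe at (545,260) in the top crop now points at the green mark at (508,285), and orange collar shows in the notch, so it has turned. One numeric check, then I hand in.

```bash
python3 -m handwheel '0 0 0 0 0 0 -1;0 0 0 0 0 0 -1;0 0 0 0 0 0 -1;0 0 0 0 0 0 -1' 
python3 - <<'E'
from m import *
n='scene'; p,d=shot(n); C=cloud(n,d); H=hsv(p); w=win(proj(n,[[510,96,137]])[0],14)
m=w&(H[...,2]>200)&(H[...,1]<50)&(C[...,2]>125)
P=plane(n,np.argwhere(m)[:,::-1],137)[:,:2]; c=P.mean(0); print('bar top',m.sum(),c.round(1),'z',np.median(C[m][:,2]).round(1),'ang',ang(np.linalg.svd(P-c)[2][0]),'want -51 (mod 180)')
n='top'; p,d=shot(n); H=hsv(p); w=win(proj(n,[[510,96,70]])[0],17)
for c,a,l in blobs(w&(H[...,0]>8)&(H[...,0]<30)&(H[...,1]>110)&(H[...,2]>140)):
    for z in(70,85): q=plane(n,[c],z)[0]; print('orange',c.round(1),a,q.round(1),'ang',ang(q[:2]-[510,97]),'r',np.hypot(*(q[:2]-[510,97])).round(1))
for nm,(x,y) in dict(salt=(372,251)).items(): print(nm,p[y,x],np.load('/tmp/top.npz')['p'][y,x])
s=ctrl.get_state(); print(s['qd'].round(2),s['opening'],s['time_s'])
E
```

```text
time_s: 24.38
position: [509.9, 97.6, 105.4]
ee_rot: [18.0, 89.7, 56.3]
force: [-4.2, 5.9, 5.8]
opening: 0.196
bar top 54 [513.9  87.7] z 136.9 ang -51.8 want -51 (mod 180)
orange [234.5 228. ] 4 [462.9 101.5  70. ] ang 174.5 r 47.3
orange [234.5 228. ] 4 [461.2 100.5  85. ] ang 175.9 r 49.0
salt [225 225 223] [222 222 221]
[-0.05 -0.07  0.06 -0.11 -0.02  0.03] 0.19944270795751312 24.475
```

Bar angle is -51.8° (about -51 wanted), bar top is 136.9 (137 expected), and everything is still. Handing in.

```bash
python3 -c "
from bench import ctrl
print(ctrl.close_job())"
```

```text
the job is handed in; nothing more can be done
None
```

The job is handed in with the lid at the green run marks and still gripped at 60 N. It took about 24.5 s of the 72 s; the hand-in gives no verdict, so these are only my own checks.

- **Plate:** it went over both pins and was let go. Afterwards its grip bar top measured 88.5 mm (88 expected) and its face 43 mm (44 expected). The pins could be seen through the holes.
- **Lid:** it went straight down through the notches and touched the floor at TCP height 105.3 mm (105.4 expected).
- **Twist:** I turned it 40.8° clockwise. Its grip bar measured -51.8° in the camera, against -51° for the run marks. The grip bar top is at 136.9 mm (137 expected), and the arm is still.

**Doubtful points:**
- A side force of about 6–7 N in y remains at the gripper, and the TCP sits about 1.5 mm off the grinder axis in y (the limit for the lid is 5 mm).
- My last attempt to find the lid's stripe by colour found only the collar showing in the notch. The stripe itself was checked only by eye.
- The collar angle can't be read directly. I infer it from the lid's turn and the rising spring torque.
- I did not measure the jar and the shaker again at the end. The shaker's pixel in the top view was unchanged, and the arm went nowhere near the jar.

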